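Hang a loaded mug carrier on the curing oven's feed rail

TASK

Load the feed rail: take the carrier that holds a mug by the upright tab on its top, lift its hook over the rail's front lip, and lower it gently, without dropping it, until the hook is fully seated in the channel behind the lip, hanging upright, square to the rail and about at its middle. Keep the mug upright on the way, let go of the carrier, and leave the empty carrier standing where it is.

Things in the scene. Friction and masses are not known exactly. Their poses are not given: they have to be found in the camera images.
- carrier_grip (a point): Centre of the upright tab on top of the LOADED carrier: a bare aluminium C, 245 mm tall, 0.5-0.8 kg, standing on a 92 mm square tray with a white mug clamped on it. Tab 34 mm (x) by 14 mm thick (y) by 48 mm tall; this point is 24 mm below its top, 220 mm above the tray's underside, 63 mm above the hook tip; balanced under the tab. z up; x points out of the C's open mouth; y across the tab.
- hook_tip (a point): Tip of the loaded carrier's hook: a tongue 10 mm thick (x), 40 mm wide (y), pointing 30 mm down from the C's top arm, straight below the tab. The C's spine, 30 mm wide, is at x = -46 to -52 mm. The mug's top is 59 mm below this tip; tray and mug reach x = +52 mm, the mug's handle +77 mm. Axes as for the tab.
- empty_grip (a point): The same tab centre on the EMPTY carrier: same shape and size, no mug. A bystander; it must stay where it stands. One carrier stands on the robot's left, one on its right, either way round.
- rail_seat (a point): Middle of the channel floor of the fixed steel rail, 188 mm above the table: the seated hook tip rests here, C mouth along x, tab centre 63 mm above. x across the rail, away from the robot; y along it (290 mm). Channel 34 mm wide; lips on both sides rise 18 mm above the floor, front one at -x. Floor 8 mm thick, free below, so the mug passes under it if the hook tip is 18 to 51 mm above the floor.
Not all that is in view belongs to the job. What is shaped like the part that bears carrier_grip but green or yellow is not meant.

How it is judged:
On the way:
1. the hook is raised over the lip: tongue higher than the lip's top, above the channel (z of hook_tip in the frame of rail_seat above 0.015 m and x of hook_tip in the frame of rail_seat between -0.04 and 0.03 m and y of hook_tip in the frame of rail_seat between -0.1 and 0.1 m), for 0.05 s.
At the end, for the whole second after the job is handed in: The loaded carrier hangs at rest with its tongue on the channel floor behind the lip (height within 5 mm), within 50 mm of the rail's middle along the rail, upright within 10 degrees and square to the rail within 15 degrees; the empty carrier is within 30 mm of where it stood (x of hook_tip in the frame of rail_seat between -0.018 and 0.018 m and y of hook_tip in the frame of rail_seat between -0.05 and 0.05 m and z of hook_tip in the frame of rail_seat between -0.005 and 0.005 m and angle between carrier_grip's own z axis and vertical below 0.18 rad and angle between the x axis of carrier_grip and the x axis of rail_seat, either way round below 0.26 rad and linear speed of carrier below 0.03 m/s and distance of empty_grip from where it was at the start of the episode below 0.03 m); the robot touches nothing.
It fails at once if the empty carrier is displaced by more than 30 mm (distance of empty_grip from where it was at the start of the episode above 0.03 m).
It fails at once if the loaded carrier is tipped by more than 30 degrees (angle between carrier_grip's own z axis and vertical above 0.52 rad).
It fails at once if the carrier is dropped or slammed into the channel (faster than 0.45 m/s over the channel) (linear speed of carrier above 0.45 m/s and x of hook_tip in the frame of rail_seat between -0.03 and 0.03 m and z of hook_tip in the frame of rail_seat between -0.01 and 0.04 m and y of hook_tip in the frame of rail_seat between -0.15 and 0.15 m).
It also fails if it takes over 43 s, if anything falls off the work surface, if the arm or the gripper's body presses on something with over 40 N, if the wrist force passes 120 N, or if a joint passes its speed limit or range.

ROBOT

A 7-joint arm with a two-finger parallel gripper is mounted at the origin on the work surface. World frame = base frame: x ahead of the robot, y to its left, z up, the work surface at z = 0. Lengths are in m, angles in rad, forces in N, time in s.
With the tool pointing down it reaches from about 0.425 to 0.875 m from the base axis. Payload 4.7 kg.
Tool frame: the origin (TCP) lies at the centre of the arm's flange, where the gripper is bolted on; the fingertips stand 182 mm ahead of it and the grasp point (between the pads) lies ahead of it (ctrl.hold_point_z is the z of the grasp point in the tool frame, in m); z points along the fingers, y is the direction in which the jaws open and shut (so a half turn about z gives the same grasp; the last joint's range is limited). The gripper opens to 87 mm and grips with 3 to 60 N. Pads are 19 mm wide; open, the fingers measure 117 mm over their backs; the gripper's body (75 mm by 190 mm) begins 51 mm behind the grasp point.
Start: joints at [-1.206, 0.321, -0.07, 1.45, 0.023, 1.371, -0.057], TCP at [0.223, 0.61, 0.405] pointing down, gripper open.
Joint ranges: [-2.86, 2.86], [-0.3, 2.09], [-1.38, 1.24], [0.06, 2.45], [-1.56, 4.7], [0.09, 2.05], [-2.69, 2.69]. Speed limits (rad/s): [2.57, 2.57, 3.14, 3.14, 3.14, 3.14, 3.14].

INTERFACE

Orientations are given as a rotation vector (axis times angle).
In Python, from bench import get_state, imaging, workorder, ctrl gives the robot as it stands.
- The arm moves only by the tool step_arm, never from a script. Its argument "increments" is a list of rows, each an object of numbers: "claw": the opening, from 0 (shut) to 1 (fully open); "tx", "ty", "tz": the shift along the tool's x, y, z in m; "spin": the turn about the tool's z in degrees. A call has 1 to 8 rows; each row is the pose to reach, as a shift and turn from the pose commanded when the call began, along the tool's axes at that moment; what a row does not reach only later rows make up. A row lasts 1/12 s, in which the tool goes at most 41.7 mm and 7.16 degrees, less where a joint would pass 70% of its speed; a pose out of reach is approached as far as the arm can. A call with a gripper value outside its range is refused whole. The fingers move at their own pace and stop on an object; "force" is the grip in N (left out, the last holds). Time passes only in rows, so rows that repeat a pose let the fingers close. It gives the time, the measured TCP pose, the force and the opening at its end, in the units of the state.
- get_state(): the state, without advancing time (a new reading comes with each control period).
- imaging.get_image(name): name is "scene" or "top" or "wrist"; returns the picture (480x640x3 uint8, blue, green, red); there is no depth.
- imaging.camera_params(name): a dict with "intrinsics" (3x3 intrinsics, pixels), "camera_from_world" (4x4, takes a point from world to camera coordinates). Camera axes: x right, y down, z forward; pixel columns grow to the right and rows downward; lengths in m; the calibration is good to about 2 mm. A picture is of the moment at which its call begins: read the wrist's pose just before it. camera_params takes no time and is no camera call; for the wrist camera it gives the pose at the moment of the call.
- workorder.close_job(): hands the job in, once; it reports no verdict.
The state is a dict: "time": time; "joint_positions": joint angles; "qd": joint speeds; "joint_torque": joint torques, N m; "position": TCP position; "tool_rot": TCP orientation; "ft_force": force on the tool from outside, world axes, zero at the start; "torque": the same for the moment, N m; "grip_width": opening from 0.0 (shut) to 1.0 (fully open).
Only numpy, scipy, OpenCV 4.12 (cv2) and the standard library are available. Lean on these libraries where they do the work, as an engineer would, in place of code of your own. Each camera call takes 0.05 s, during which the arm holds its last target. There are 200 camera calls.

## Working session

There is one attempt and no reset: what is moved stays moved. The work goes in short steps, Python scripts to look and compute and a tool call to move; the robot and the scene stay as the last step left them, time stands still between calls to the robot, and variables do not carry over. Pictures are saved under pics/ and viewed, on a budget of 10 in all, crops included, one or two more only if the job needs it, and the job is handed in when it is done.

Besides the shell and the picture viewer there is one more tool, called after "Call:" as name([rows], argument=value, ...), one row to a line, values as JSON. step_arm: Moves the arm, as the interface text tells. Its arguments: {"type":"object","properties":{"increments":{"type":"array"},"force":{"type":"number"}},"required":["increments"]}

```bash
ls; mkdir -p pics
cat > h.py <<'E'
import numpy as np, cv2
from bench import get_state, imaging, workorder, ctrl
def P(n):
    c=imaging.camera_params(n); return np.array(c["intrinsics"]),np.array(c["camera_from_world"])
def ray(n,u,v,cp=None):
    K,T=cp or P(n); d=T[:3,:3].T@np.linalg.inv(K)@[u,v,1]; return -T[:3,:3].T@T[:3,3],d
def atz(n,u,v,z,cp=None):
    o,d=ray(n,u,v,cp); return o+d*(z-o[2])/d[2]
def proj(n,p,cp=None):
    K,T=cp or P(n); q=K@(T[:3,:3]@np.array(p)+T[:3,3]); return q[:2]/q[2]
def tri(*obs):
    A=0;b=0
    for n,u,v in obs:
        o,d=ray(n,u,v); d=d/np.linalg.norm(d); M=np.eye(3)-np.outer(d,d); A=A+M; b=b+M@o
    return np.linalg.solve(A,b)
E
python3 - <<'E'
from h import *
s=get_state(); print({k:np.round(v,3) for k,v in s.items()}, ctrl.hold_point_z)
for n in("scene","top"): cv2.imwrite(f"pics/{n}0.png",imaging.get_image(n)); K,T=P(n); print(n,K[0],(-T[:3,:3].T@T[:3,3]).round(3),T[2,:3].round(2))
E
```

```text
pics
{'time': np.float64(0.0), 'joint_positions': array([-1.206,  0.322, -0.07 ,  1.452,  0.023,  1.371, -0.057]), 'qd': array([-0.001, -0.001,  0.   ,  0.002, -0.001,  0.001,  0.001]), 'joint_torque': array([-0.0000e+00, -4.9129e+01, -4.0400e-01, -3.1253e+01, -6.4000e-02,
        4.4000e-02,  0.0000e+00]), 'position': array([0.223, 0.61 , 0.404]), 'tool_rot': array([-5.480e-01, -3.093e+00,  3.000e-03]), 'ft_force': array([ 0.484, -0.911, -0.856]), 'torque': array([-0.063,  0.016, -0.039]), 'grip_width': np.float64(1.002)} 0.1635
scene [553.13443714   0.         315.21160893] [ 0.506 -0.598  1.137] [-0.03  0.48 -0.88]
top [559.60525492   0.         322.86453781] [ 0.199 -0.045  1.338] [ 0.21 -0.   -0.98]
```

View pics/scene0.png

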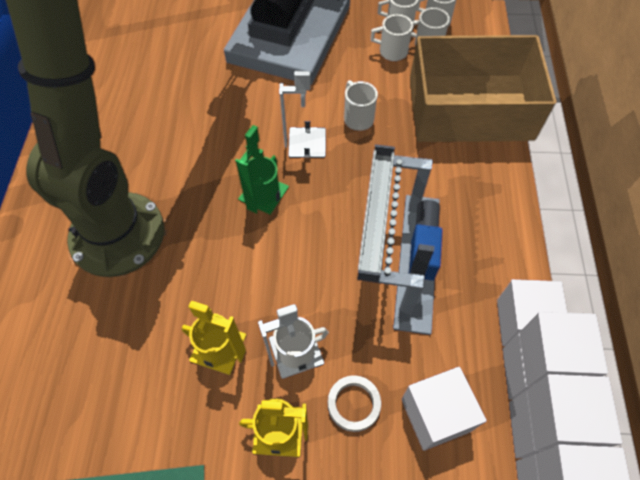

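View pics/top0.png

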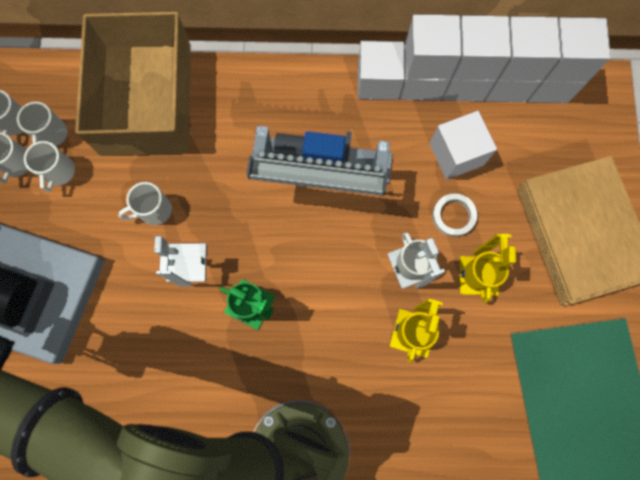

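Scene shows the loaded aluminium carrier with a mug at scene (292,340) / top (418,260). The empty carrier is at scene (303,120) / top (180,262). Green (260,175) and yellow (215,340), (275,428) are decoys. The rail is at scene (385,215) / top (320,170). One montage of enlarged crops will confirm this.

Run:
```python
import cv2,numpy as np
s=cv2.imread("pics/scene0.png");t=cv2.imread("pics/top0.png")
def c(im,x,y,w,h,W,H): return cv2.resize(im[y:y+h,x:x+w],(W,H),interpolation=cv2.INTER_CUBIC)
a=np.hstack([c(s,245,295,100,75,400,300),c(t,375,220,100,75,400,300)])
b=np.hstack([c(s,310,140,160,150,320,300),c(t,240,110,160,100,480,300)])
cv2.imwrite("pics/m.png",np.vstack([a,b]))
```

```text
(no output)
```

View pics/m.png

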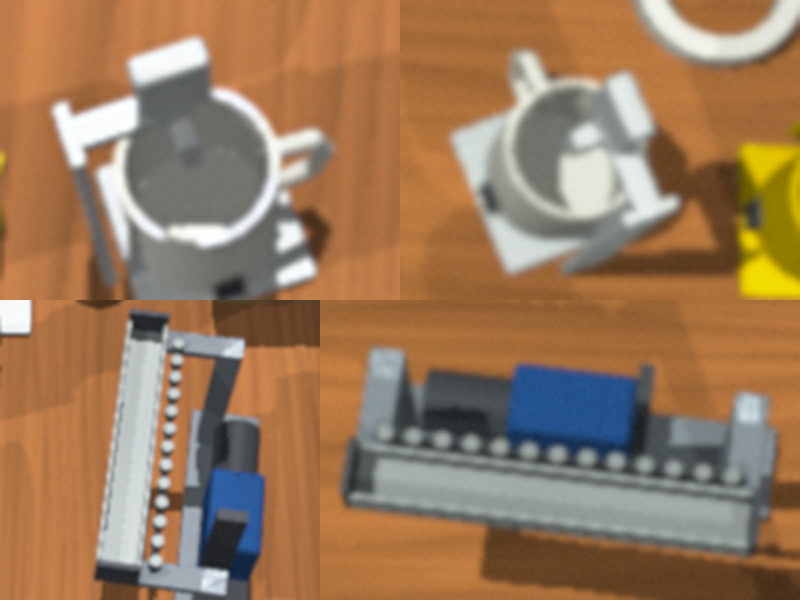

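Crops confirm the bare-aluminium carrier with the white mug; C mouth/handle pointing away from the robot and left. Now computing positions.

```bash
cat > m.py <<'E'
from h import *
S=lambda x,y:(245+x/4,295+y/4); Tt=lambda x,y:(375+(x-400)/4,220+y/4)
RS=lambda x,y:(310+x/2,140+(y-300)/2); RT=lambda x,y:(240+(x-320)/3,110+(y-300)/3)
r=lambda a:np.round(a,3)
print("tab scene",r(atz("scene",*S(170,62),.244)),"top",r(atz("top",*Tt(630,105),.244)),"tri",r(tri(("scene",*S(170,62)),("top",*Tt(630,105)))))
def yaw(a,b): d=b-a; return np.degrees(np.arctan2(d[1],d[0])).round(1),np.linalg.norm(d[:2]).round(3)
print("tab yaw",yaw(atz("scene",*S(136,86),.244),atz("scene",*S(210,62),.244)),yaw(atz("scene",*S(130,60),.244),atz("scene",*S(203,38),.244)),yaw(atz("top",*Tt(632,137),.244),atz("top",*Tt(605,80),.244)),yaw(atz("top",*Tt(655,125),.244),atz("top",*Tt(630,70),.244)))
for nm,f,n,L in(("scene",RS,"scene",[((130,320),(98,575)),((168,330),(143,580))]),("top",RT,"top",[((350,500),(752,550)),((362,445),(755,490))])):
  for a,b in L:
    A,B=atz(n,*f(*a),.206),atz(n,*f(*b),.206); print(nm,r(A),r(B),"mid",r((A+B)/2),yaw(B,A))
E
python3 m.py
```

```text
tab scene [ 0.435 -0.262  0.244] top [ 0.432 -0.266  0.244] tri [ 0.434 -0.264  0.247]
tab yaw (np.float64(21.6), np.float64(0.033)) (np.float64(20.4), np.float64(0.033)) (np.float64(24.0), np.float64(0.032)) (np.float64(23.0), np.float64(0.03))
scene [0.589 0.114 0.206] [ 0.559 -0.178  0.206] mid [ 0.574 -0.032  0.206] (np.float64(84.1), np.float64(0.294))
scene [0.629 0.103 0.206] [ 0.6   -0.181  0.206] mid [ 0.614 -0.039  0.206] (np.float64(84.3), np.float64(0.286))
top [0.584 0.111 0.206] [ 0.553 -0.174  0.206] mid [ 0.568 -0.032  0.206] (np.float64(83.8), np.float64(0.286))
top [0.625 0.104 0.206] [ 0.597 -0.176  0.206] mid [ 0.611 -0.036  0.206] (np.float64(84.3), np.float64(0.281))
```

Call:
step_arm([
  {"tx": -0.22,"ty": -0.09,"tz": -0.096,"spin": -42,"claw": 1},
  {"tx": -0.22,"ty": -0.09,"tz": -0.096,"spin": -42},
  {"tx": -0.22,"ty": -0.09,"tz": -0.096,"spin": -42},
  {"tx": -0.22,"ty": -0.09,"tz": -0.096,"spin": -42},
  {"tx": -0.22,"ty": -0.09,"tz": -0.096,"spin": -42},
  {"tx": -0.22,"ty": -0.09,"tz": -0.096,"spin": -42},
  {"tx": -0.22,"ty": -0.09,"tz": -0.096,"spin": -42},
  {"tx": -0.22,"ty": -0.09,"tz": -0.096,"spin": -42},
])

```text
invalid input at $.increments[1]: expected keys claw, tx, ty, tz, spin
```

Call:
step_arm([
  {"tx": -0.22,"ty": -0.09,"tz": -0.096,"spin": -42,"claw": 1},
  {"tx": -0.22,"ty": -0.09,"tz": -0.096,"spin": -42,"claw": 1},
  {"tx": -0.22,"ty": -0.09,"tz": -0.096,"spin": -42,"claw": 1},
  {"tx": -0.22,"ty": -0.09,"tz": -0.096,"spin": -42,"claw": 1},
  {"tx": -0.22,"ty": -0.09,"tz": -0.096,"spin": -42,"claw": 1},
  {"tx": -0.22,"ty": -0.09,"tz": -0.096,"spin": -42,"claw": 1},
  {"tx": -0.22,"ty": -0.09,"tz": -0.096,"spin": -42,"claw": 1},
  {"tx": -0.22,"ty": -0.09,"tz": -0.096,"spin": -42,"claw": 1},
])

```text
time: 0.77
position: [0.4031, 0.4467, 0.5024]
tool_rot: [-0.582, 3.084, -0.0]
ft_force: [-1.0, -0.0, -0.2]
grip_width: 1.0
```

Call:
step_arm([
  {"tx": 0,"ty": -0.31,"tz": 0,"spin": 0,"claw": 1},
  {"tx": 0,"ty": -0.31,"tz": 0,"spin": 0,"claw": 1},
  {"tx": 0,"ty": -0.31,"tz": 0,"spin": 0,"claw": 1},
  {"tx": 0,"ty": -0.31,"tz": 0,"spin": 0,"claw": 1},
  {"tx": 0,"ty": -0.31,"tz": 0,"spin": 0,"claw": 1},
  {"tx": 0,"ty": -0.31,"tz": 0,"spin": 0,"claw": 1},
  {"tx": 0,"ty": -0.31,"tz": 0,"spin": 0,"claw": 1},
  {"tx": 0,"ty": -0.31,"tz": 0,"spin": 0,"claw": 1},
])

```text
time: 1.43
position: [0.5158, 0.1579, 0.5001]
tool_rot: [0.587, -3.086, 0.004]
ft_force: [0.9, -1.1, 0.5]
grip_width: 0.999
```

Call:
step_arm([
  {"tx": 0.135,"ty": -0.28,"tz": 0,"spin": 0,"claw": 1},
  {"tx": 0.135,"ty": -0.28,"tz": 0,"spin": 0,"claw": 1},
  {"tx": 0.135,"ty": -0.28,"tz": 0,"spin": 0,"claw": 1},
  {"tx": 0.135,"ty": -0.28,"tz": 0,"spin": 0,"claw": 1},
  {"tx": 0.135,"ty": -0.28,"tz": 0,"spin": 0,"claw": 1},
  {"tx": 0.135,"ty": -0.28,"tz": 0,"spin": 0,"claw": 1},
  {"tx": 0.135,"ty": -0.28,"tz": 0,"spin": 0,"claw": 1},
  {"tx": 0.135,"ty": -0.28,"tz": 0,"spin": 0,"claw": 1},
])

```text
time: 2.1
position: [0.4926, -0.1518, 0.5003]
tool_rot: [0.588, -3.085, 0.002]
ft_force: [-0.6, -1.1, 0.6]
grip_width: 1.0
```

Call:
step_arm([
  {"tx": 0.096,"ty": -0.082,"tz": 0.03,"spin": 0,"claw": 1},
  {"tx": 0.096,"ty": -0.082,"tz": 0.03,"spin": 0,"claw": 1},
  {"tx": 0.096,"ty": -0.082,"tz": 0.03,"spin": 0,"claw": 1},
  {"tx": 0.096,"ty": -0.082,"tz": 0.03,"spin": 0,"claw": 1},
  {"tx": 0.096,"ty": -0.082,"tz": 0.03,"spin": 0,"claw": 1},
  {"tx": 0.096,"ty": -0.082,"tz": 0.03,"spin": 0,"claw": 1},
])

```text
time: 2.6
position: [0.4362, -0.2579, 0.4702]
tool_rot: [0.598, -3.084, -0.002]
ft_force: [0.1, 0.2, 0.6]
grip_width: 0.999
```

Run:
```python
from h import *
from scipy.spatial.transform import Rotation as R
s=get_state(); print(s['position'].round(4) if hasattr(s['position'],'round') else s['position'], R.from_rotvec(s['tool_rot']).as_matrix().round(3))
cp=P("wrist"); im=imaging.get_image("wrist"); cv2.imwrite("pics/w1.png",im)
np.savez("w1.npz",K=cp[0],T=cp[1])
y=np.radians(22)
for dx,dy in((0,0),(17,7),(17,-7),(-17,7),(-17,-7)):
  p=[.434+(dx*np.cos(y)-dy*np.sin(y))/1e3,-.264+(dx*np.sin(y)+dy*np.cos(y))/1e3,.244]; print(dx,dy,proj("wrist",p,cp).round(1))
```

```text
[ 0.4362 -0.2579  0.4702] [[-0.928 -0.374 -0.   ]
 [-0.374  0.928  0.001]
 [-0.     0.001 -1.   ]]
0 0 [311.2 255. ]
17 7 [322.9 281.3]
17 -7 [300.  281.3]
-17 7 [322.9 227.5]
-17 -7 [299.  227.6]
```

View pics/w1.png

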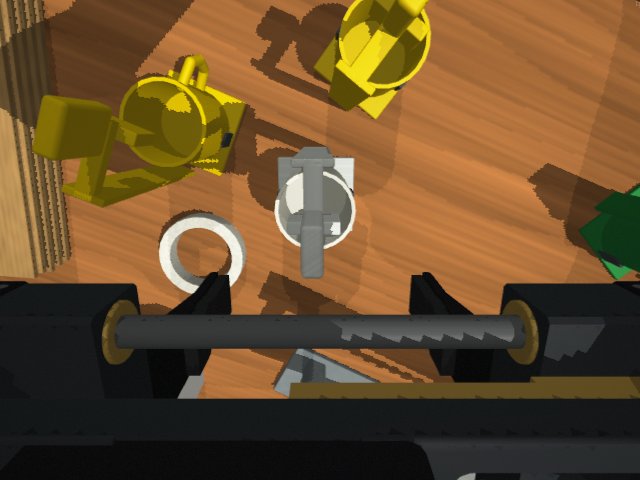

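```bash
python3 -c "
from h import *
s=get_state();print(s['time'],np.array(s['position']).round(4),np.array(s['qd']).round(3))"
```

```text
2.65 [ 0.4367 -0.2571  0.4704] [-0.01   0.003 -0.012 -0.008  0.004  0.003  0.005]
```

The tab top is at (301–324, 228–277), within 2 px of the prediction and aligned, so I'm descending and closing.

Call:
step_arm([
  {"tx": 0.006,"ty": -0.005,"tz": 0.03,"spin": 0,"claw": 1},
  {"tx": 0.006,"ty": -0.005,"tz": 0.055,"spin": 0,"claw": 1},
  {"tx": 0.006,"ty": -0.005,"tz": 0.075,"spin": 0,"claw": 1},
  {"tx": 0.006,"ty": -0.005,"tz": 0.087,"spin": 0,"claw": 1},
  {"tx": 0.006,"ty": -0.005,"tz": 0.087,"spin": 0,"claw": 1},
  {"tx": 0.006,"ty": -0.005,"tz": 0.087,"spin": 0,"claw": 1},
])

```text
time: 3.15
position: [0.4327, -0.265, 0.3839]
tool_rot: [0.6, -3.083, -0.0]
ft_force: [0.5, -0.2, 0.7]
grip_width: 1.002
```

Call:
step_arm([
  {"tx": 0,"ty": 0,"tz": 0,"spin": 0,"claw": 0.35},
  {"tx": 0,"ty": 0,"tz": 0,"spin": 0,"claw": 0.3},
  {"tx": 0,"ty": 0,"tz": 0,"spin": 0,"claw": 0.25},
  {"tx": 0,"ty": 0,"tz": 0,"spin": 0,"claw": 0.2},
  {"tx": 0,"ty": 0,"tz": 0,"spin": 0,"claw": 0.1},
  {"tx": 0,"ty": 0,"tz": 0,"spin": 0,"claw": 0},
  {"tx": 0,"ty": 0,"tz": 0,"spin": 0,"claw": 0},
  {"tx": 0,"ty": 0,"tz": 0,"spin": 0,"claw": 0},
], force=40)

```text
time: 3.82
position: [0.4317, -0.2663, 0.3838]
tool_rot: [-0.597, 3.084, 0.0]
ft_force: [-0.0, 0.2, -0.7]
grip_width: 0.481
```

Call:
step_arm([
  {"tx": 0,"ty": 0,"tz": 0,"spin": 0,"claw": 0},
  {"tx": 0,"ty": 0,"tz": 0,"spin": 0,"claw": 0},
  {"tx": 0,"ty": 0,"tz": 0,"spin": 0,"claw": 0},
  {"tx": 0,"ty": 0,"tz": 0,"spin": 0,"claw": 0},
  {"tx": 0,"ty": 0,"tz": 0,"spin": 0,"claw": 0},
  {"tx": 0,"ty": 0,"tz": 0,"spin": 0,"claw": 0},
  {"tx": 0,"ty": 0,"tz": 0,"spin": 0,"claw": 0},
  {"tx": 0,"ty": 0,"tz": 0,"spin": 0,"claw": 0},
], force=40)

```text
time: 4.48
position: [0.4316, -0.2661, 0.3835]
tool_rot: [0.597, -3.084, -0.001]
ft_force: [-0.6, 0.4, -1.3]
grip_width: 0.158
```

Call:
step_arm([
  {"tx": 0,"ty": 0,"tz": -0.005,"spin": 0,"claw": 0},
  {"tx": 0,"ty": 0,"tz": -0.015,"spin": 0,"claw": 0},
  {"tx": 0,"ty": 0,"tz": -0.03,"spin": 0,"claw": 0},
  {"tx": 0,"ty": 0,"tz": -0.045,"spin": 0,"claw": 0},
  {"tx": 0,"ty": 0,"tz": -0.06,"spin": 0,"claw": 0},
  {"tx": 0,"ty": 0,"tz": -0.066,"spin": 0,"claw": 0},
  {"tx": 0,"ty": 0,"tz": -0.066,"spin": 0,"claw": 0},
])

```text
time: 5.07
position: [0.432, -0.2667, 0.4516]
tool_rot: [-0.596, 3.082, -0.003]
ft_force: [-0.2, -0.2, -5.3]
grip_width: 0.153
```

Call:
step_arm([
  {"tx": -0.006,"ty": 0.01,"tz": 0,"spin": 2,"claw": 0},
  {"tx": -0.018,"ty": 0.032,"tz": 0,"spin": 5,"claw": 0},
  {"tx": -0.033,"ty": 0.06,"tz": 0,"spin": 8,"claw": 0},
  {"tx": -0.05,"ty": 0.09,"tz": 0,"spin": 12,"claw": 0},
  {"tx": -0.067,"ty": 0.12,"tz": 0,"spin": 16,"claw": 0},
  {"tx": -0.084,"ty": 0.15,"tz": 0,"spin": 20,"claw": 0},
  {"tx": -0.1,"ty": 0.178,"tz": 0,"spin": 24,"claw": 0},
  {"tx": -0.112,"ty": 0.2,"tz": 0,"spin": 27.8,"claw": 0},
])

```text
time: 5.73
position: [0.4608, -0.0358, 0.4487]
tool_rot: [-0.163, -3.136, -0.002]
ft_force: [1.1, 0.6, -6.0]
grip_width: 0.158
```

Run:
```python
from h import *
from scipy.spatial.transform import Rotation as R
s=get_state(); im=[imaging.get_image(n) for n in("scene","top")]
s=get_state(); M=R.from_rotvec(s['tool_rot']).as_matrix(); print(np.round(s['position'],4),"toolx",M[:,0].round(3),"y",M[:,1].round(3),"z",M[:,2].round(3),"jaw yaw",np.degrees(np.arctan2(M[1,1],M[0,1])).round(2),np.round(s['ft_force'],2),np.round(s['torque'],2))
cv2.imwrite("pics/s2.png",im[0]);cv2.imwrite("pics/t2.png",im[1])
c=lambda i,x,y:cv2.resize(i[y:y+200,x:x+133],(400,600),interpolation=cv2.INTER_CUBIC)
cv2.imwrite("pics/m2.png",np.hstack([c(im[0],315,120),c(im[1],245,110)]))
```

```text
[ 0.4612 -0.0333  0.4485] toolx [-0.995  0.096  0.002] y [0.096 0.995 0.002] z [-0.002  0.002 -1.   ] jaw yaw 84.52 [-0.36 -0.82 -3.37] [-0.38  0.12 -0.01]
```

View pics/m2.png

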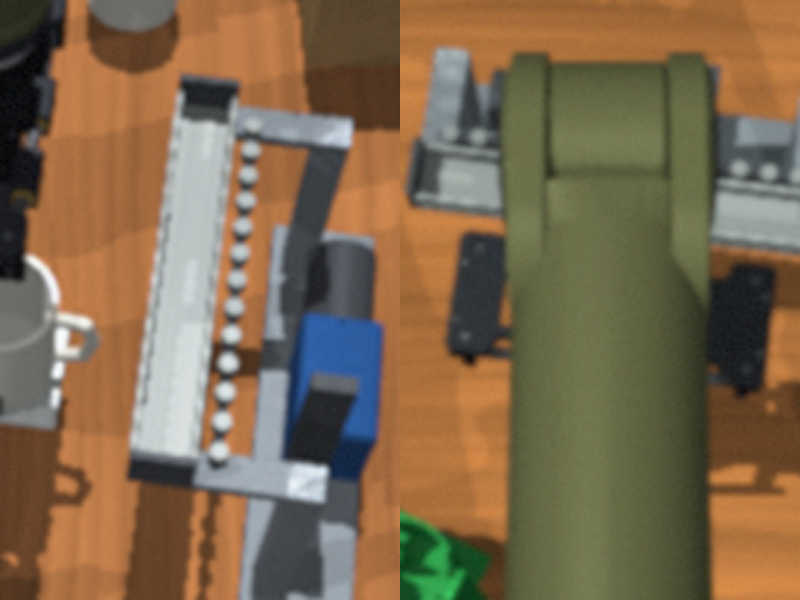

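Carrier hangs upright and square in front of the rail, with the mug handle at crop-left (75,340). Clearance is about 16 mm both above the lip and below the floor, so I'm advancing.

Call:
step_arm([
  {"tx": -0.006,"ty": 0.001,"tz": 0,"spin": 0.4,"claw": 0},
  {"tx": -0.018,"ty": 0.002,"tz": 0,"spin": 0.4,"claw": 0},
  {"tx": -0.032,"ty": 0.003,"tz": 0,"spin": 0.4,"claw": 0},
  {"tx": -0.046,"ty": 0.005,"tz": 0,"spin": 0.4,"claw": 0},
  {"tx": -0.06,"ty": 0.006,"tz": 0,"spin": 0.4,"claw": 0},
  {"tx": -0.072,"ty": 0.007,"tz": 0,"spin": 0.4,"claw": 0},
  {"tx": -0.078,"ty": 0.007,"tz": 0,"spin": 0.4,"claw": 0},
  {"tx": -0.08,"ty": 0.007,"tz": 0,"spin": 0.4,"claw": 0},
])

```text
time: 6.5
position: [0.5421, -0.0413, 0.4489]
tool_rot: [-0.175, -3.136, 0.002]
ft_force: [0.3, -0.7, -5.3]
grip_width: 0.163
```

Call:
step_arm([
  {"tx": -0.004,"ty": 0,"tz": 0,"spin": 0,"claw": 0},
  {"tx": -0.012,"ty": 0.001,"tz": 0,"spin": 0,"claw": 0},
  {"tx": -0.022,"ty": 0.002,"tz": 0,"spin": 0,"claw": 0},
  {"tx": -0.032,"ty": 0.003,"tz": 0,"spin": 0,"claw": 0},
  {"tx": -0.042,"ty": 0.003,"tz": 0,"spin": 0,"claw": 0},
  {"tx": -0.048,"ty": 0.004,"tz": 0,"spin": 0,"claw": 0},
  {"tx": -0.048,"ty": 0.004,"tz": 0,"spin": 0,"claw": 0},
  {"tx": -0.048,"ty": 0.004,"tz": 0,"spin": 0,"claw": 0},
])

```text
time: 7.17
position: [0.5897, -0.0414, 0.4494]
tool_rot: [-0.173, -3.136, 0.001]
ft_force: [0.1, 0.3, -4.9]
grip_width: 0.159
```

Run:
```python
from h import *
from scipy.spatial.transform import Rotation as R
im=[imaging.get_image(n) for n in("scene","wrist")]
s=get_state(); M=R.from_rotvec(s['tool_rot']).as_matrix(); print(np.round(s['position'],4),"jaw yaw",np.degrees(np.arctan2(M[1,1],M[0,1])).round(2),np.round(s['ft_force'],2),np.round(s['torque'],2))
c=lambda i,x,y:cv2.resize(i[y:y+200,x:x+133],(400,600),interpolation=cv2.INTER_CUBIC)
cv2.imwrite("pics/m3.png",np.hstack([c(im[0],330,120),c(im[1],250,120)]))
```

```text
[ 0.5892 -0.0415  0.4496] jaw yaw 83.7 [ 0.34  0.04 -4.5 ] [-0.01 -0.01  0.04]
```

View pics/m3.png

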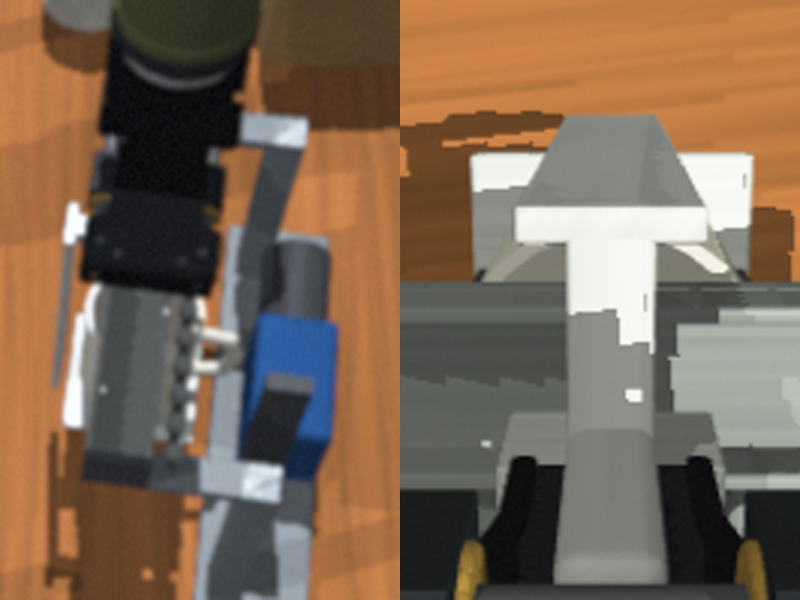

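Run:
```python
from h import *
c=np.array([.592,-.035]);a=np.radians(-5.9);X=np.array([np.cos(a),np.sin(a)])
f=lambda x,z:proj("wrist",[*(c+X*x),z])
for x in(-.021,-.017,.017,.021):print(x,"v crop",((f(x,.206)-[250,120])*3).round(0))
print("floor edge",((f(-.017,.188)-[250,120])*3).round(0),((f(.017,.188)-[250,120])*3).round(0))
t=np.array(get_state()['position'])[:2]; 
for dx in(-.005,.005): p=t+X*(.002+dx); print("tongue",((proj("wrist",[*p,.2232])-[250,120])*3).round(0),((proj("wrist",[*p,.2532])-[250,120])*3).round(0))
```

```text
-0.021 v crop [242. 313.]
-0.017 v crop [242. 331.]
0.017 v crop [242. 480.]
0.021 v crop [242. 497.]
floor edge [239. 310.] [239. 450.]
tongue [210. 412.] [211. 469.]
tongue [211. 458.] [211. 522.]
```

Front lip (v≈282), back lip (≈490) and tongue front (≈412) in the wrist crop match predictions to about 1 mm: the tongue is over the channel centre. Lowering.

Call:
step_arm([
  {"tx": 0,"ty": 0,"tz": 0.003,"spin": 0,"claw": 0},
  {"tx": 0,"ty": 0,"tz": 0.007,"spin": 0,"claw": 0},
  {"tx": 0,"ty": 0,"tz": 0.012,"spin": 0,"claw": 0},
  {"tx": 0,"ty": 0,"tz": 0.017,"spin": 0,"claw": 0},
  {"tx": 0,"ty": 0,"tz": 0.022,"spin": 0,"claw": 0},
  {"tx": 0,"ty": 0,"tz": 0.026,"spin": 0,"claw": 0},
  {"tx": 0,"ty": 0,"tz": 0.029,"spin": 0,"claw": 0},
  {"tx": 0,"ty": 0,"tz": 0.031,"spin": 0,"claw": 0},
])

```text
time: 7.93
position: [0.5894, -0.0414, 0.4181]
tool_rot: [-0.172, -3.136, -0.0]
ft_force: [-1.3, 0.0, -5.3]
grip_width: 0.155
```

Call:
step_arm([
  {"tx": 0,"ty": 0,"tz": 0.001,"spin": 0,"claw": 0},
  {"tx": 0,"ty": 0,"tz": 0.002,"spin": 0,"claw": 0},
  {"tx": 0,"ty": 0,"tz": 0.003,"spin": 0,"claw": 0},
  {"tx": 0,"ty": 0,"tz": 0.003,"spin": 0,"claw": 0},
])

```text
time: 8.27
position: [0.5895, -0.0415, 0.4157]
tool_rot: [0.173, 3.137, 0.0]
ft_force: [-0.4, 0.5, -4.5]
grip_width: 0.157
```

Call:
step_arm([
  {"tx": 0,"ty": 0,"tz": 0.001,"spin": 0,"claw": 0},
  {"tx": 0,"ty": 0,"tz": 0.0015,"spin": 0,"claw": 0},
  {"tx": 0,"ty": 0,"tz": 0.002,"spin": 0,"claw": 0},
  {"tx": 0,"ty": 0,"tz": 0.002,"spin": 0,"claw": 0},
])

```text
time: 8.6
position: [0.5895, -0.0415, 0.4145]
tool_rot: [0.173, 3.136, 0.0]
ft_force: [-1.0, 0.8, -1.2]
grip_width: 0.155
```

Call:
step_arm([
  {"tx": 0,"ty": 0,"tz": 0.0005,"spin": 0,"claw": 0},
  {"tx": 0,"ty": 0,"tz": 0.001,"spin": 0,"claw": 0},
  {"tx": 0,"ty": 0,"tz": 0.001,"spin": 0,"claw": 0},
])

```text
time: 8.85
position: [0.5894, -0.0415, 0.4145]
tool_rot: [0.172, 3.136, 0.001]
ft_force: [-3.9, 0.1, 6.2]
grip_width: 0.161
```

Firm contact at the expected height (tip at 0.188), with the weight carried by the rail. Releasing.

Call:
step_arm([
  {"tx": 0,"ty": 0,"tz": 0,"spin": 0,"claw": 0.2},
  {"tx": 0,"ty": 0,"tz": 0,"spin": 0,"claw": 0.25},
  {"tx": 0,"ty": 0,"tz": 0,"spin": 0,"claw": 0.35},
  {"tx": 0,"ty": 0,"tz": 0,"spin": 0,"claw": 0.5},
  {"tx": 0,"ty": 0,"tz": 0,"spin": 0,"claw": 0.6},
  {"tx": 0,"ty": 0,"tz": 0,"spin": 0,"claw": 0.6},
  {"tx": 0,"ty": 0,"tz": 0,"spin": 0,"claw": 0.6},
  {"tx": 0,"ty": 0,"tz": 0,"spin": 0,"claw": 0.6},
])

```text
time: 9.52
position: [0.5895, -0.0414, 0.4127]
tool_rot: [-0.172, -3.137, 0.0]
ft_force: [-0.0, -0.2, 0.5]
grip_width: 0.569
```

Call:
step_arm([
  {"tx": 0,"ty": 0,"tz": 0,"spin": 0,"claw": 0.6},
  {"tx": 0,"ty": 0,"tz": 0,"spin": 0,"claw": 0.6},
  {"tx": 0,"ty": 0,"tz": 0,"spin": 0,"claw": 0.6},
  {"tx": 0,"ty": 0,"tz": -0.005,"spin": 0,"claw": 0.6},
  {"tx": 0,"ty": 0,"tz": -0.02,"spin": 0,"claw": 0.6},
  {"tx": 0,"ty": 0,"tz": -0.05,"spin": 0,"claw": 0.6},
  {"tx": 0,"ty": 0,"tz": -0.08,"spin": 0,"claw": 0.6},
  {"tx": 0,"ty": 0,"tz": -0.1,"spin": 0,"claw": 0.6},
])

```text
time: 10.18
position: [0.5894, -0.0416, 0.5161]
tool_rot: [0.173, 3.134, 0.001]
ft_force: [0.1, -0.1, -0.3]
grip_width: 0.598
```

Call:
step_arm([
  {"tx": 0.04,"ty": 0,"tz": 0,"spin": 0,"claw": 0.6},
  {"tx": 0.08,"ty": 0,"tz": 0,"spin": 0,"claw": 0.6},
  {"tx": 0.12,"ty": 0,"tz": 0,"spin": 0,"claw": 0.6},
  {"tx": 0.14,"ty": 0,"tz": 0,"spin": 0,"claw": 0.6},
  {"tx": 0.14,"ty": 0,"tz": 0,"spin": 0,"claw": 0.6},
  {"tx": 0.14,"ty": 0,"tz": 0,"spin": 0,"claw": 0.6},
])

```text
time: 10.68
position: [0.4496, -0.0263, 0.5139]
tool_rot: [0.172, 3.134, 0.002]
ft_force: [0.2, -0.2, 0.5]
grip_width: 0.6
```

Run:
```python
from h import *
im=[imaging.get_image(n) for n in("scene","top")]
print(np.round(get_state()['position'],3))
c=lambda i,x,y:cv2.resize(i[y:y+200,x:x+133],(400,600),interpolation=cv2.INTER_CUBIC)
cv2.imwrite("pics/m4.png",np.hstack([c(im[0],330,120),c(im[1],250,80)]))
cv2.imwrite("pics/s4.png",im[0])
s0=cv2.imread("pics/scene0.png"); d=cv2.absdiff(s0[60:165,270:335],im[0][60:165,270:335]); print("empty diff max/mean",d.max(),d.mean())
```

```text
[ 0.451 -0.026  0.513]
empty diff max/mean 248 84.9558485958486
```

View pics/m4.png

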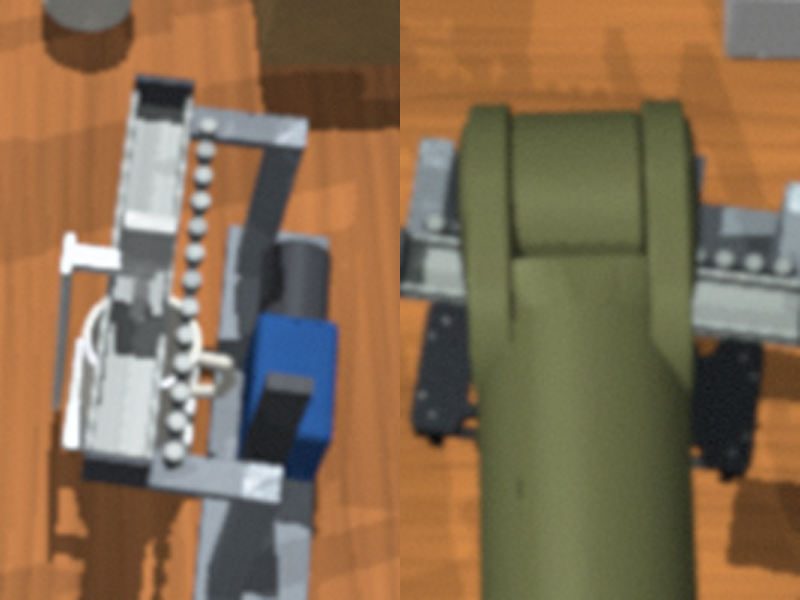

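The carrier hangs in the channel, tab top centred at crop (149,223), i.e. scene (379.6,194.3). Check that against the seated height; the arm hides the empty carrier in the scene camera, so I check it in the top view.

Run:
```python
from h import *
g=lambda x,y:(330+x/133*400/400*133/400,0)
p=lambda x,y:atz("scene",330+x*133/400,120+y/3,.275)
q=p(150,223); a=np.radians(-5.9); d=q[:2]-[.592,-.035]
print(q.round(4),"rail x,y",(d@[np.cos(a),np.sin(a)]).round(4),(d@[-np.sin(a),np.cos(a)]).round(4))
A,B=p(124,232),p(176,237); print("tab yaw",np.degrees(np.arctan2(*(B-A)[1::-1])).round(1),np.linalg.norm(B-A).round(3))
t0=cv2.imread("pics/top0.png")[225:295,145:215];t=imaging.get_image("top")
r=cv2.matchTemplate(t[205:315,125:235],t0,cv2.TM_CCOEFF_NORMED);print("empty shift",np.array(cv2.minMaxLoc(r)[3])-20,r.max())
```

```text
[ 0.5917 -0.0397  0.275 ] rail x,y 0.0002 -0.0047
tab yaw -4.1 0.032
empty shift [0 0] 0.99427724
```

Tongue centred (x 0 mm, y −5 mm), yaw within 2°, and the empty carrier hasn't moved. Handing in.

```bash
python3 -c "
from bench import workorder
print(workorder.close_job())"
```

```text
the job is handed in; nothing more can be done
None
```

The loaded carrier is hanging on the rail, released, and the job is handed in. I gripped the tab, lifted the carrier about 66 mm and turned it square to the rail. I then passed its hook over the front lip and lowered it slowly until the rail took the weight. The arm finished at about 11 s of the 43 s allowed, clear of everything.

- **Seating:** contact came at a TCP height of 0.4145 m, which puts the hook tip at 0.188 m, the channel floor height. The wrist force went from about -5 N, the carrier's weight, to +6 N.
- **Position after release:** from the scene camera, the tab is within 1 mm of the channel's centre and 5 mm from the rail's middle. It is about 2° off square, and the carrier looks upright.
- **Empty carrier:** a top-view match against the first picture gave 0 px shift (correlation 0.994).

One check gave nothing useful: my scene-camera comparison for the empty carrier was blocked by the arm, so I used the top view for that. No other checks failed or disagreed.

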